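# Unpin the blade cassette of a vegetable cutter for washing

## Task

Take the blade cassette out of the vegetable cutter for washing: with the forked tool from the rack, push the spring bar's collar sideways (not with the fingers) until the bar's nose leaves the cassette's eye and the cassette pops up. Hang the fork back in its rack, upright, let the spring bar go home, then lift the cassette out and set it down, not dropped, upright and flat on the floor of the wash tub. Leave the bowl, the jar and the carton where they stand.

Things in the scene. Friction and masses are not known exactly. Their poses are not given: they have to be found in the camera images.
- cutter: Fixed white vegetable cutter, plinth 160 (x) x 220 (y) mm, deck at z = 60 mm; origin: centre of its underside. The steel spring bar (rod 8 mm thick) lies along its y at x = 0, z = 85 mm, from y = -86 to its nose at y = +16 mm. Slide guides: y = -7 to -1 mm and -97 to -87 mm, 30 mm wide, tops at 96 and 100 mm. A black drive hub juts 20 mm from its -y side.
- guard (a point): Middle of the front (-x) edge of the wire guard above the bar: three 8 mm wires along y, 100 mm long, at x = -10, 7, 24 and z = 157 mm in the cutter's frame, posts at x = 62 mm. It bars the way straight down to the bar. From the -x side a tool leaning about 30 degrees (tip forward and down, to +x and -z) passes in front of and below it.
- pocket (a point): Centre of the cassette's pocket, level with its wall tops, 100 mm above the table; cutter axes. Walls 6 mm thick, about 2 mm play around the cassette. Its sprung floor lifts a freed cassette by 18 mm, so that its eye then stands above the bar's nose.
- bar_guide (a point): Point on the bar's axis where it enters the guide block beside the pocket (that block's -y face; does not move). The fork goes in between this face and the collar.
- bar (a joint): Slide of the spring bar along the cutter's -y. 0 m = home (nose 10 mm deep in the cassette's eye), 0.018 m = end stop. A spring drives it home: 4 N at 0, 8 N at 0.016 m. Above 0.010 m the nose is out of the eye; 0.012 to 0.016 m is right. The cassette then pops up 18 mm within half a second, and the bar may go home below its eye.
- bar_collar (a point): Centre of the spring bar's collar face that looks to the cutter's +y, on the bar's axis; moves with the bar (home: x 0, y -34, z 85 mm in the cutter's frame); cutter axes. Collar: disc 26 mm across, 8 mm thick. From this face to the guide block on its +y side 27 mm of rod are bare, for the tines to straddle; push this face to -y.
- cassette: Loose blade cassette, about 0.3 kg: steel frame 60 (x) x 80 (y) x 32 mm, origin: centre of its underside, z up, axes as the cutter's at first. An eye 12 mm deep (12 mm hole, holding the bar's nose) juts from its -y side. Black grip rib on top, centred: 12 mm thick (x), 44 mm long (y), z = 40 to 68 mm; pinch it across x from above. Underside 67 mm above the table when locked, 84 popped up.
- fork: Loose forked tool, 0.12 kg, 126 mm long; origin midway between the tips of its two tines, z up to the handle. Tines stand apart along x: gap 11, depth 24, overall width 21, thickness (y) 6 mm. Then a 10 mm square shaft, a flange 28 x 28 mm at z = 55 to 60 mm, a wooden handle 20 x 20 mm from z = 60 to 126 mm. It hangs upright in the rack, tines side by side along the rack's x.
- rack: Fixed aluminium rack for the fork, 70 x 80 mm, origin at the centre of its underside. Its shelf, top at z = 88 mm, has a slot along x, 52 mm long and 16 mm wide; the fork is lowered through it from above, tines along the slot, until its flange rests on the shelf (fork origin then 33 mm above the table).
- rack_slot (a point): Centre of the rack's slot, on the shelf's upper face, axes as the rack's.
- tub: Fixed grey open wash tub 190 (x) x 170 (y) x 60 mm, walls and floor about 4 to 5 mm. Origin: centre of its underside.
- tub_in (a point): Centre of the tub's inner floor, axes as the tub's.
- bowl: Bystander: white bowl, 110 mm across, 55 mm high; origin under its centre.
- jar: Bystander: amber jar, 64 mm across, 85 mm high; origin under its centre.
- carton: Bystander: cardboard carton 60 x 60 x 60 mm; origin under its centre.
Things that resemble listed ones, but are neither listed nor needed, are in the scene too. What is shaped like the cassette but blue is not meant.

How it is judged (in metres and radians):
On the way, in this order (a step that is already met when the one before it is completed fails the run):
1. the fork presses the spring bar back and the cassette pops up (value of joint bar above 0.0095 m and contact force between fork and bar above 1 N and z of cassette in the frame of cutter between 0.076 and 0.09 m), for 0.1 s.
2. the fork hangs in its rack again, released, while the popped-up cassette still stands in its pocket and the bar is home (horizontal distance between fork and rack_slot below 0.022 m and z of fork in the frame of rack_slot between -0.06 and -0.05 m and angle between fork's own z axis and vertical below 0.12 rad and contact force between the fingers and fork below 0.2 N and value of joint bar below 0.003 m and z of cassette in the frame of cutter above 0.076 m and horizontal distance between cassette and cutter below 0.075 m), for 0.1 s.
At the end, for the whole second after the job is handed in: The cassette rests upright (within 7 degrees) on the floor of the tub (underside within 6 mm of the floor, centre within 65 mm in x and 55 mm in y of the tub's centre), the fork hangs upright in the rack's slot by its flange, the spring bar is home (under 3 mm), all at rest and released (x of cassette in the frame of tub_in between -0.065 and 0.065 m and y of cassette in the frame of tub_in between -0.055 and 0.055 m and z of cassette in the frame of tub_in between -0.004 and 0.006 m and angle between each of cassette, fork's own z axis and vertical below 0.12 rad and linear speed of each of cassette, fork below 0.02 m/s and horizontal distance between fork and rack_slot below 0.022 m and z of fork in the frame of rack_slot between -0.06 and -0.05 m and value of joint bar below 0.003 m); the robot touches nothing.
It fails at once if the fingers touch the spring bar (contact force between the fingers and bar above 1 N).
It fails at once if the cassette is dropped: it falls or flies free of the fingers faster than 0.8 m/s (linear speed of cassette above 0.8 m/s and contact force between the fingers and cassette below 0.3 N).
It fails at once if the bowl is moved by more than 30 mm (distance of bowl from where it was at the start of the episode above 0.03 m).
It fails at once if the jar is moved by more than 30 mm (distance of jar from where it was at the start of the episode above 0.03 m).
It fails at once if the carton is moved by more than 30 mm (distance of carton from where it was at the start of the episode above 0.03 m).
It also fails if it takes over 72 s, if anything falls off the work surface, if the arm or the gripper's body presses on something with over 40 N, if the wrist force passes 120 N, or if a joint passes its speed limit or range.

## Robot

A 7-joint arm with a two-finger parallel gripper is mounted at the origin on the work surface. World frame = base frame: x ahead of the robot, y to its left, z up, the work surface at z = 0. Lengths are in m, angles in degrees, forces in N, time in s.
With the tool pointing down it reaches from about 0.4 to 0.85 m from the base axis. Payload 10.4 kg.
Tool frame: the origin (TCP) lies at the very end of the fingers, on their centre line; the grasp point (between the pads) lies 19 mm behind it; z points along the fingers, y is the line along which they close (so a half turn about z gives the same grasp; the last joint's range is limited). The gripper opens to 85 mm and grips with 20 to 120 N. Pads are 22 mm wide; open, the fingers measure 114 mm over their backs; the gripper's body (76 mm by 85 mm) begins 54 mm behind the grasp point. The pads swing forward as they close: fully open they stand 13 mm farther back than shut.
Start: joints at [-64.607, 19.034, -3.707, 83.658, 1.238, 77.344, -5.071], TCP at [0.281, 0.558, 0.231] pointing down, gripper open.
Joint ranges: [-148.97, 148.97], [-28.65, 121.19], [-84.17, 76.75], [9.2, 138.47], [-72.65, 252.65], [3.7, 117.97], [-149.18, 149.18]. Speed limits (degrees/s): [127.2, 127.2, 159.86, 159.86, 180, 180, 180].

## Interface

Orientations are given as [roll, pitch, yaw] about the fixed x, y, z axes, in that order (R = Rz(yaw) Ry(pitch) Rx(roll)).
In Python, from bench import status, viewer, ctrl, spotter gives the robot as it stands.
- The arm moves only by the tool jog_arm, never from a script. Its arguments are lists of equal length, an entry for each row: "fingers": the opening, from 0 (shut) to 1 (fully open); "delta_pos": the shift along the world's x, y, z in mm, a list of three; "turn": the turn about the world's z in degrees. In form: {"fingers": [fingers, ...], "delta_pos": [[tx, ty, tz], ...], "turn": [turn, ...]}. A call has 1 to 12 rows; each row shifts and turns the commanded pose from where the row before left it; what a row does not reach is not made up. A row lasts 1/8 s, in which the tool goes at most 62.5 mm and 10.7 degrees, less where a joint would pass 70% of its speed; a pose out of reach is approached as far as the arm can. A call is refused whole if a number of a shift passes 62.5 or a number of a turn 10.7, either way. A call with a gripper value outside its range is refused whole. The fingers move at their own pace and stop on an object; "force" is the grip in N (left out, the last holds). Time passes only in rows, so rows that do not move let the fingers close. It gives the time, the measured TCP pose, the force, the opening and the grip force at its end, in the units of the state.
- status.sense(): the state, without advancing time (a new reading comes with each control period).
- viewer.capture(name): name is "scene" or "top" or "wrist"; returns a dict with "pixels" (400x640x3 uint8, red, green, blue), "K" (3x3 intrinsics, pixels), "R" (3x3) and "t" (3): a world point X has camera coordinates R X + t. Camera axes: x right, y down, z forward; pixel columns grow to the right and rows downward; lengths in m; the calibration is good to about 2 mm. A picture is of the moment at which its call begins. There is no depth.
- ctrl.sign_off(): hands the job in; it is judged then, once.
Trained networks look in the newest picture that a camera, given by its name, has taken for a name from the list of things; names that differ only in an ending like _2 or _b are one class to them, and where a whole thing is asked for, a point or a joint stands for the part that bears it (a point fixed in the world has none). Each returns a list of dicts, best first, with "score" (0 to 1); they miss things now and then, are a little off and sometimes report something else, mostly with a low value. They report only what shows in the picture. A call takes as long as a camera call. They do not tell look-alikes from the thing itself.
- spotter.trace(camera, query): "region" (400x640 bool, what is visible of it) and "uv" ([column, row] in pixels, amid what is visible of it).
- spotter.tip_of(camera, query): "uv" ([column, row] in pixels: a listed point, or the origin of a listed thing).
The state is a dict: "time": time; "q": joint angles; "qd": joint speeds; "tau": joint torques, N m; "eef_pos": TCP position; "tcp_rot": TCP orientation; "force": force on the tool from outside, world axes, zero at the start; "ft_torque": the same for the moment, N m; "opening": finger opening in m; "grasp_force": force on a finger pad.
Only numpy, scipy, OpenCV 4.12 (cv2) and the standard library are available. Lean on these libraries where they do the work, as an engineer would, in place of code of your own. Each camera call takes 0.05 s, during which the arm holds its last target. There are 200 camera calls.

## Working session

There is one attempt and no reset: what is moved stays moved. The work goes in short steps, Python scripts to look and compute and a tool call to move; the robot and the scene stay as the last step left them, time stands still between calls to the robot, and variables do not carry over. Pictures are saved under pics/ and viewed, at most 10 in all, crops included, and the job is handed in when it is done.

Besides the shell and the picture viewer there is one more tool, called as name(argument=value, ...), one argument or row to a line, values as JSON. jog_arm: Moves the arm, as the interface text tells. Its arguments: {"type":"object","properties":{"fingers":{"type":"array","items":{"type":"number"}},"delta_pos":{"type":"array","items":{"type":"array","items":{"type":"number"}}},"turn":{"type":"array","items":{"type":"number"}},"force":{"type":"number"}},"required":["fingers","delta_pos","turn"]}

```bash
ls; mkdir -p pics; cat > h.py <<'E'
import numpy as np, cv2
from bench import status, viewer, ctrl, spotter
def cap(n,save=None):
    c=viewer.capture(n)
    if save: cv2.imwrite('pics/'+save+'.png',c['pixels'][:,:,::-1])
    return c
def tri(obs):
    A=[];b=[]
    for c,uv in obs:
        P=c['K']@np.c_[c['R'],c['t']]
        for i in (0,1):
            r=uv[i]*P[2]-P[i]; s=np.linalg.norm(r[:3]); A.append(r[:3]/s); b.append(-r[3]/s)
    return np.linalg.lstsq(np.array(A),np.array(b),rcond=None)[0]
def onz(c,uv,z):
    d=c['R'].T@np.linalg.inv(c['K'])@np.array([uv[0],uv[1],1.]); o=-c['R'].T@c['t']
    return o+d*(z-o[2])/d[2]
def proj(c,X):
    p=c['K']@(c['R']@np.array(X)+c['t']); return p[:2]/p[2]
E
python3 - <<'E'
from h import *
s=status.sense(); print(s['eef_pos'],s['tcp_rot'],s['opening'],s['time'])
C={n:cap(n,n+'0') for n in('scene','top')}
np.set_printoptions(precision=3,suppress=True)
for q in ['cutter','guard','pocket','bar_guide','bar_collar','cassette','fork','rack','rack_slot','tub','tub_in','bowl','jar','carton']:
    D={n:spotter.tip_of(n,q)[:3] for n in C}
    print(q,{n:[(np.round(d['uv'],1).tolist(),round(d['score'],2)) for d in D[n]] for n in D}, tri([(C[n],D[n][0]['uv']) for n in C]) if all(D.values()) else '')
E
python3 -c "
import cv2,numpy as np
cv2.imwrite('pics/both.png',np.vstack([cv2.imread('pics/scene0.png')[:300],cv2.imread('pics/top0.png')[:300]])) if 0 else None"
```

```text
pics
[0.28054052 0.55807432 0.23051286] [-1.79917162e+02  3.71625611e-03  1.53314893e+02] 0.08569142363292699 0.0
cutter {'scene': [([329.0, 234.1], 0.86)], 'top': [([316.0, 195.4], 0.91)]} [0.615 0.03  0.021]
guard {'scene': [([307.4, 204.2], 0.87), ([427.3, 153.4], 0.5)], 'top': [([332.7, 186.2], 0.89)]} [ 0.617 -0.017  0.166]
pocket {'scene': [([346.0, 207.8], 0.74)], 'top': [([178.2, 250.6], 0.74), ([289.8, 203.1], 0.68)]} [0.494 0.237 0.03 ]
bar_guide {'scene': [([325.0, 217.2], 0.67)], 'top': [([313.4, 190.9], 0.88), ([275.4, 264.3], 0.29)]} [0.616 0.027 0.098]
bar_collar {'scene': [([317.1, 227.6], 0.52), ([345.5, 206.6], 0.31)], 'top': [([326.0, 188.0], 0.59), ([276.6, 262.7], 0.59), ([444.3, 223.6], 0.2)]} [0.626 0.    0.078]
cassette {'scene': [([346.0, 309.9], 0.76), ([348.5, 208.8], 0.68)], 'top': [([286.7, 204.3], 0.62), ([311.9, 125.7], 0.61)]} [ 0.636  0.125 -0.476]
fork {'scene': [([425.6, 166.4], 0.59), ([317.8, 226.4], 0.16)], 'top': [([185.4, 255.2], 0.73), ([178.2, 254.2], 0.71)]} [0.461 0.361 0.024]
rack {'scene': [([425.1, 172.8], 0.64)], 'top': [([194.1, 257.1], 0.88)]} [ 0.456  0.359 -0.01 ]
rack_slot {'scene': [([430.7, 149.0], 0.81)], 'top': [([182.8, 253.7], 0.84), ([195.8, 255.4], 0.48)]} [0.469 0.347 0.105]
tub {'scene': [([194.5, 237.2], 0.77), ([188.8, 235.7], 0.55)], 'top': [([441.4, 225.1], 0.68)]} [ 0.532 -0.308 -0.001]
tub_in {'scene': [([187.4, 236.4], 0.74)], 'top': [([445.4, 222.1], 0.6)]} [ 0.539 -0.318  0.016]
bowl {'scene': [([256.0, 186.8], 0.81)], 'top': [([369.9, 279.2], 0.69)]} [ 0.388 -0.122 -0.022]
jar {'scene': [([350.2, 178.4], 0.98), ([321.0, 225.6], 0.28)], 'top': [([273.8, 262.5], 0.55)]} [0.439 0.14  0.004]
carton {'scene': [([423.8, 264.1], 0.64)], 'top': [([237.1, 158.0], 0.67)]} [ 0.73   0.25  -0.024]
```

View pics/scene0.png

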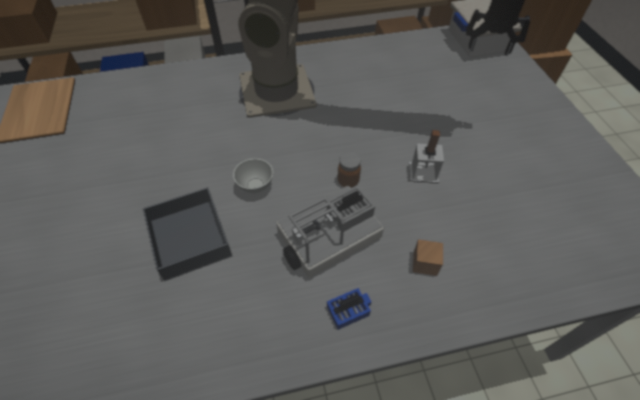

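View pics/top0.png

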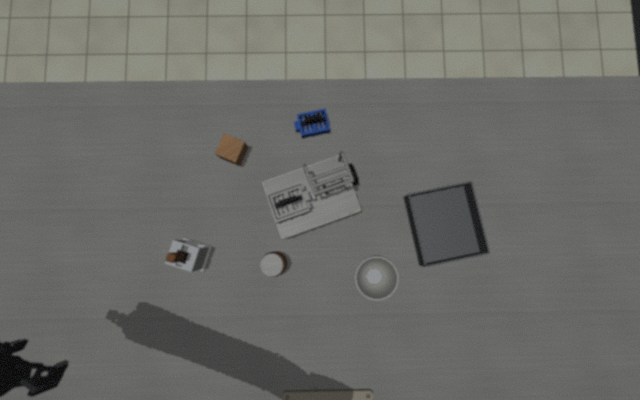

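The scene view shows the cutter near (330,230), the rack with the fork at (428,160), and the tub at (187,235). A blue decoy is at (348,308). In the top view the cutter's hub is on the right at (352,173), so the cutter's yaw is about 18°, and its front faces the robot. Next I move over the rack.

jog_arm(
  fingers=[1, 1, 1, 1, 1],
  delta_pos=[
    [25, -50, 25],
    [25, -50, 25],
    [25, -50, 25],
    [25, -50, 0],
    [0, 0, 0],
  ],
  turn=[0, 0, 0, 0, 0],
)

```text
time: 2.12
eef_pos: [0.3836, 0.3544, 0.3073]
tcp_rot: [179.9, 0.1, 152.9]
force: [-1.0, 0.6, 0.9]
opening: 0.0855
grasp_force: 0.0
```

```bash
python3 - <<'E'
from h import *
np.set_printoptions(precision=4,suppress=True)
s=status.sense(); print(s['eef_pos'],s['tcp_rot'],s['q'])
c=cap('wrist','w1'); print('cam',-c['R'].T@c['t'],c['R'][2])
C={n:cap(n) for n in('scene','top')}; C['wrist']=c
for q in ['fork','rack','rack_slot','jar']:
    D={n:spotter.tip_of(n,q)[:2] for n in C}
    print(q,{n:[(np.round(d['uv'],1).tolist(),round(d['score'],2)) for d in D[n]] for n in D}, tri([(C[n],D[n][0]['uv']) for n in C if D[n]]))
E
```

```text
[0.3836 0.3544 0.3073] [179.9281   0.0846 152.8784] [-50.9669   4.0564   3.3689  92.4369  -0.1766  83.4221  15.2919]
cam [0.3117 0.3905 0.4499] [ 0.2775 -0.1417 -0.9502]
fork {'scene': [([428.5, 167.6], 0.55)], 'top': [([233.6, 151.5], 0.69), ([187.5, 253.3], 0.51)], 'wrist': [([349.9, 211.6], 0.75), ([230.9, 366.6], 0.19)]} [0.5708 0.2984 0.0936]
rack {'scene': [([423.2, 175.7], 0.88)], 'top': [([288.4, 201.7], 0.7), ([195.8, 256.4], 0.58)], 'wrist': [([344.4, 208.1], 0.65)]} [0.5288 0.2539 0.03  ]
rack_slot {'scene': [([429.7, 152.3], 0.74)], 'top': [([182.3, 253.1], 0.65)], 'wrist': [([352.4, 229.0], 0.61), ([34.3, 397.0], 0.24)]} [0.4663 0.3524 0.0864]
jar {'scene': [([352.5, 179.9], 0.68), ([316.7, 229.6], 0.31)], 'top': [([277.2, 260.0], 0.59)], 'wrist': []} [0.4469 0.1372 0.0072]
```

View pics/w1.png

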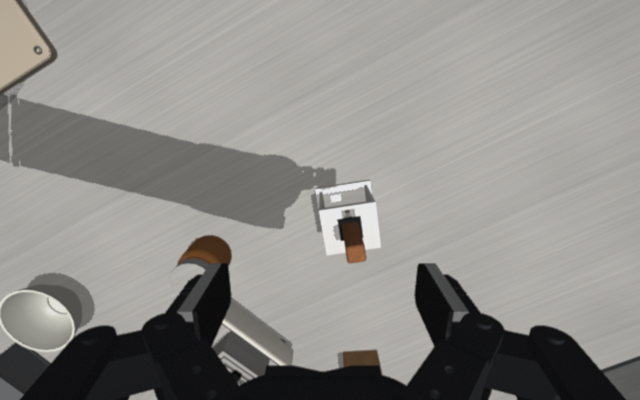

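```bash
python3 -c "
import cv2
i=cv2.imread('pics/w1.png')[170:275,295:405]; cv2.imwrite('pics/w1c.png',cv2.resize(i,None,fx=5.5,fy=5.5,interpolation=cv2.INTER_CUBIC))"
```

```text
(no output)
```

View pics/w1c.png

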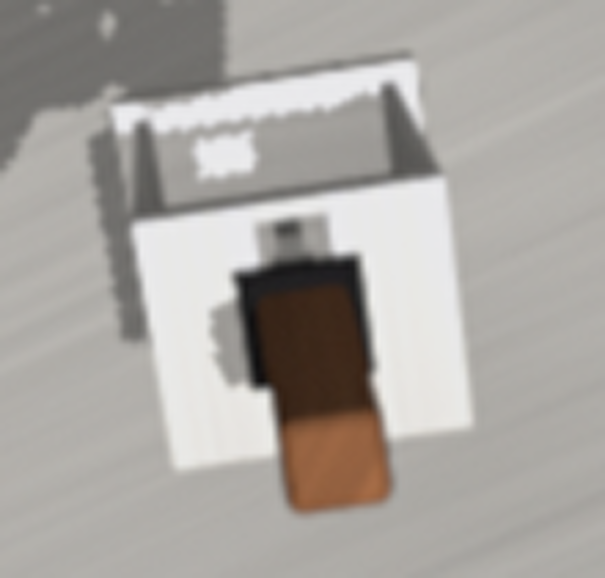

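```bash
python3 - <<'E'
from h import *
np.set_printoptions(precision=4,suppress=True)
c=cap('wrist')
f=lambda u,v,z:onz(c,(295+(u+.5)/5.5-.5,170+(v+.5)/5.5-.5),z)
P=[f(*p,.088) for p in [(133,222),(443,177),(473,425),(175,468)]]
print(np.array(P),np.mean(P,0))
for i,j in((0,3),(1,2),(0,1),(3,2)):
    d=P[j]-P[i]; print(np.linalg.norm(d),np.degrees(np.arctan2(d[1],d[0])))
print('slotend',f(292,217,.088),'handle top',f(338,461,.159))
E
```

```text
[[0.4201 0.333  0.088 ]
 [0.4409 0.397  0.088 ]
 [0.4976 0.3794 0.088 ]
 [0.4771 0.3147 0.088 ]] [0.4589 0.356  0.088 ]
0.059824687763530005 -17.74999713073276
0.059384321002589904 -17.28440553501851
0.06732018065700848 72.04899021477019
0.06780263773379654 72.424204538528
slotend [0.4345 0.3642 0.088 ] handle top [0.456  0.3574 0.159 ]
```

The crop shows the slot running up-down in the picture, with its end at (292,217), and the black flange centred near (305,320). The rack's x axis therefore points along about −17.5°, with the slot centre near (0.459, 0.356). jog_arm can't tilt the tool, so I'll lean the fork within the grip: hold the handle lightly across its y and lever it against the slot's end.

jog_arm(
  fingers=[1, 1, 1, 1, 1],
  delta_pos=[
    [25, 1, -30],
    [25, 1, -40],
    [24, 0, -40],
    [0, 0, 0],
    [0, 0, 0],
  ],
  turn=[9.6, 0, 0, 0, 0],
)

```text
time: 3.55
eef_pos: [0.4546, 0.361, 0.1973]
tcp_rot: [179.9, 0.0, 162.9]
force: [-1.0, -0.5, 0.6]
opening: 0.0855
grasp_force: 0.0
```

```bash
python3 - <<'E'
from h import *
np.set_printoptions(precision=4,suppress=True)
s=status.sense(); print(s['eef_pos'],s['tcp_rot'],s['force'])
c=cap('wrist','w2')
for q in ('fork','rack_slot'):
  d=spotter.tip_of('wrist',q)[:2]; print(q,[(x['uv'],x['score']) for x in d])
t=spotter.trace('wrist','fork')[:1]
for x in t: print(x['score'],x['uv'],[ (v.min(),v.max()) for v in np.nonzero(x['region'])])
print('proj tcp axis at handle top',proj(c,[s['eef_pos'][0],s['eef_pos'][1],.159]))
E
```

```text
[0.4546 0.361  0.1973] [179.9433   0.0071 162.9259] [-0.953  -0.493   0.5536]
fork [([317.7, 190.7], 0.83)]
rack_slot []
0.77 [314.8, 225.5] [(np.int64(184), np.int64(261)), (np.int64(296), np.int64(331))]
proj tcp axis at handle top [323.1885 235.6379]
```

View pics/w2.png

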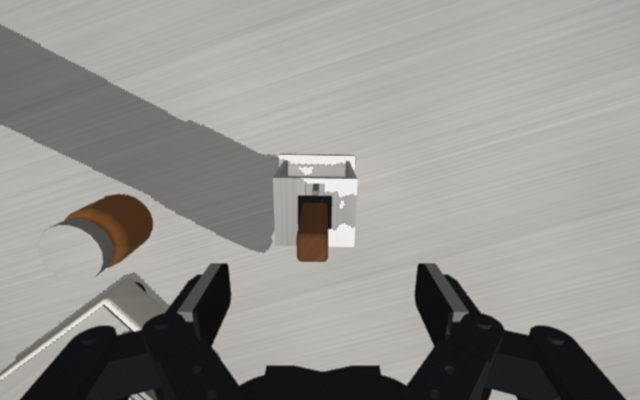

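```bash
python3 - <<'E'
from h import *
np.set_printoptions(precision=4,suppress=True)
c=cap('wrist')
i=c['pixels'].astype(int); m=(i[:,:,0]-i[:,:,2]>30); m[:180]=0;m[270:]=0;m[:,:290]=0;m[:,345:]=0
ys,xs=np.nonzero(m); print(xs.min(),xs.max(),ys.min(),ys.max())
for r in range(198,266,4): w=np.nonzero(m[r])[0]; print(r,(w.min(),w.max(),i[r,w].mean(0)) if len(w) else '')
P=[onz(c,p,.088) for p in((274.5,178),(357,178),(355,246.5),(274.5,246))]; print(np.array(P),np.mean(P,0))
for v in (238,250,261): print(v,onz(c,(313,v),.159))
E
```

```text
297 326 203 260
198 
202 
206 (np.int64(303), np.int64(325), array([58.9565, 38.6957, 25.3913]))
210 (np.int64(302), np.int64(325), array([59.375, 38.875, 25.5  ]))
214 (np.int64(301), np.int64(325), array([59.28, 39.04, 26.  ]))
218 (np.int64(300), np.int64(325), array([59.4231, 38.9231, 25.8077]))
222 (np.int64(299), np.int64(325), array([59.6296, 39.0741, 25.8519]))
226 (np.int64(299), np.int64(326), array([59.8571, 39.2143, 25.75  ]))
230 (np.int64(299), np.int64(325), array([60.0741, 39.6667, 26.    ]))
234 (np.int64(298), np.int64(325), array([81.3214, 53.5357, 35.0714]))
238 (np.int64(297), np.int64(326), array([97.9333, 64.5333, 42.8   ]))
242 (np.int64(297), np.int64(326), array([98.9667, 65.2667, 43.4333]))
246 (np.int64(297), np.int64(326), array([99.1333, 65.0667, 43.2667]))
250 (np.int64(297), np.int64(326), array([99.3333, 65.5333, 43.6333]))
254 (np.int64(297), np.int64(326), array([99.8333, 65.9667, 43.8667]))
258 (np.int64(298), np.int64(325), array([100.1786,  65.6071,  43.3571]))
262 
[[0.4253 0.3295 0.088 ]
 [0.4448 0.393  0.088 ]
 [0.503  0.3755 0.088 ]
 [0.4821 0.3091 0.088 ]] [0.4638 0.3518 0.088 ]
238 [0.4546 0.3547 0.159 ]
250 [0.4624 0.3522 0.159 ]
261 [0.4697 0.3499 0.159 ]
```

The wrist view shows the handle top centred at (312,247) and the rack square to the image, so I only need a small correction. Then I go down and grip lightly.

jog_arm(
  fingers=[1, 1, 1, 0, 0, 0, 0, 0],
  delta_pos=[
    [6, -8, -27],
    [0, 0, -50],
    [0, 0, 0],
    [0, 0, 0],
    [0, 0, 0],
    [0, 0, 0],
    [0, 0, 0],
    [0, 0, 0],
  ],
  turn=[-0.4, 0, 0, 0, 0, 0, 0, 0],
  force=25,
)

```text
time: 4.8
eef_pos: [0.4611, 0.3528, 0.1202]
tcp_rot: [179.9, 0.0, 162.5]
force: [-1.9, -0.5, 6.5]
opening: 0.0196
grasp_force: 31.2
```

```bash
python3 - <<'E'
from h import *
np.set_printoptions(precision=4,suppress=True)
C={n:cap(n) for n in('scene','top')}
for q in ['guard','pocket','bar_guide','bar_collar','cassette','cutter','tub_in']:
    D={n:spotter.tip_of(n,q)[:3] for n in C}
    print(q,{n:[(np.round(d['uv'],1).tolist(),round(d['score'],2)) for d in D[n]] for n in D})
    for a in D['scene']:
      for b in D['top']:
        X=tri([(C['scene'],a['uv']),(C['top'],b['uv'])]); e=max(np.abs(proj(C[n],X)-d['uv']).max() for n,d in(('scene',a),('top',b)))
        if e<4: print('   ',X,round(e,1))
E
```

```text
guard {'scene': [([307.0, 205.7], 0.79)], 'top': [([336.7, 186.2], 0.96)]}
    [ 0.6185 -0.0222  0.1629] 1.6
pocket {'scene': [([348.2, 204.5], 0.86)], 'top': [([290.3, 203.7], 0.86)]}
    [0.5864 0.0882 0.0906] 0.5
bar_guide {'scene': [([326.4, 218.4], 0.55)], 'top': [([312.6, 194.2], 0.88)]}
    [0.6097 0.0304 0.083 ] 0.6
bar_collar {'scene': [([319.0, 227.4], 0.68), ([422.2, 172.3], 0.56)], 'top': [([325.2, 191.8], 0.47)]}
    [0.6187 0.0042 0.0654] 1.8
cassette {'scene': [([343.5, 310.0], 0.76), ([346.4, 210.2], 0.59)], 'top': [([315.7, 125.4], 0.59), ([286.8, 201.9], 0.55), ([314.0, 196.1], 0.23)]}
    [0.8116 0.0222 0.003 ] 0.3
    [0.5912 0.091  0.0735] 2.5
cutter {'scene': [([328.8, 229.9], 0.87)], 'top': [([313.1, 198.0], 0.83)]}
    [0.6072 0.0342 0.0263] 0.9
tub_in {'scene': [([187.9, 239.0], 0.68)], 'top': [([444.7, 222.6], 0.56)]}
    [ 0.5378 -0.3197  0.0028] 0.8
```

The fork is gripped at 19.6 mm. I lift it 20 mm, move it to the slot's end and lever it in an arc to a lean of about 30°.

jog_arm(
  fingers=[0, 0, 0, 0, 0, 0, 0, 0, 0, 0, 0],
  delta_pos=[
    [0, 0, 20],
    [0, 0, 0],
    [-10, 3.2, 0],
    [-10, 3.2, 0],
    [-6.3, 2, 0.2],
    [-6.4, 2, -0.5],
    [-6.2, 2, -1.1],
    [-6, 1.9, -1.6],
    [-6, 1.9, -2.3],
    [-5.7, 1.8, -2.8],
    [0, 0, 0],
  ],
  turn=[0, 0, 0, 0, 0, 0, 0, 0, 0, 0, 0],
  force=22,
)

```text
time: 6.98
eef_pos: [0.4033, 0.3709, 0.131]
tcp_rot: [180.0, -0.0, 162.6]
force: [1.7, -1.5, -1.5]
opening: 0.0199
grasp_force: 29.6
```

```bash
python3 - <<'E'
from h import *
c=cap('scene'); i=c['pixels'][:,:,::-1]
w=cap('wrist')['pixels'][:,:,::-1]
a=cv2.resize(i[100:220,370:490],(480,480),interpolation=cv2.INTER_CUBIC)
b=cv2.resize(w[150:310,240:400],(320,320))
b=np.vstack([b,np.zeros((160,320,3),np.uint8)])
cv2.imwrite('pics/tilt.png',np.hstack([a,b]))
E
```

```text
(no output)
```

View pics/tilt.png

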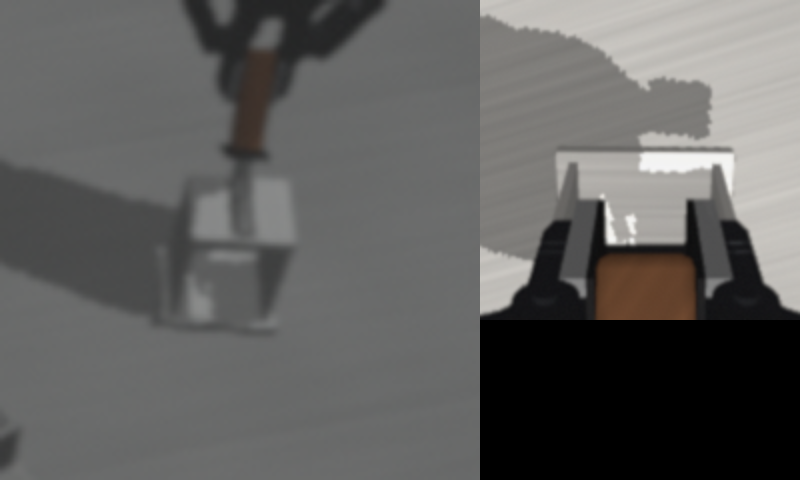

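```bash
python3 - <<'E'
from h import *
s=status.sense(); c=cap('scene'); w=cap('wrist')
G=s['eef_pos']+[0,0,.019]; a=np.radians(162.5); d=np.array([np.cos(a),np.sin(a),0]); z=np.array([0,0,1])
for t in (0,10,20,25,30,35,40):
    u=d*np.sin(np.radians(t))+z*np.cos(np.radians(t)); print(t,proj(c,G-u*.0485),proj(w,G+u*.020-.010*(d*np.cos(np.radians(t))-z*np.sin(np.radians(t)))))
E
```

```text
0 [428.73008101 131.83447173] [323.57327796 338.81656145]
10 [429.03379886 133.77011385] [323.59801099 333.75594187]
20 [429.44896776 135.2740439 ] [323.61903844 326.89733199]
25 [429.69542672 135.84809914] [323.62780107 322.86022182]
30 [429.96585662 136.29629943] [323.63522696 318.46826031]
35 [430.2585562  136.61412469] [323.64121018 313.76779513]
40 [430.57163289 136.7978633 ] [323.64566553 308.81110215]
```

The lean shows clearly in the scene view: flange at (243,152), shaft still in the slot, handle swung back. I grip harder, lift it clear and carry it in front of the cutter.

jog_arm(
  fingers=[0, 0, 0, 0, 0, 0, 0, 0, 0, 0, 0, 0],
  delta_pos=[
    [3, -1, 0],
    [-6, 2, 35],
    [0, 0, 45],
    [0, 0, 40],
    [13, -49, 0],
    [13, -49, 0],
    [13, -49, 0],
    [13, -49, 0],
    [13, -49, 0],
    [13, -49, 0],
    [13, -49, 0],
    [19, -49, 0],
  ],
  turn=[0, 0, 0, 0, 4.4, 4.4, 4.4, 4.4, 4.4, 4.4, 4.4, 4.4],
  force=90,
)

```text
time: 8.68
eef_pos: [0.5114, -0.0219, 0.2516]
tcp_rot: [180.0, 0.1, -162.1]
force: [1.3, 0.5, -0.9]
opening: 0.0185
grasp_force: 88.3
```

jog_arm(
  fingers=[0, 0],
  delta_pos=[
    [0, 0, 0],
    [0, 0, 0],
  ],
  turn=[0, 0],
)

```text
time: 8.93
eef_pos: [0.5111, -0.02, 0.2512]
tcp_rot: [180.0, -0.0, -162.3]
force: [0.7, 1.1, -0.8]
opening: 0.019
grasp_force: 88.4
```

```bash
python3 - <<'E'
from h import *
np.set_printoptions(precision=4,suppress=True)
s=status.sense(); print(s['eef_pos'],s['tcp_rot'])
C={n:cap(n) for n in('scene','top','wrist')}
for q in ['guard','pocket','bar_guide','bar_collar','cassette','cutter','fork']:
    D={n:spotter.tip_of(n,q)[:2] for n in C}
    print(q,{n:[(np.round(d['uv'],1).tolist(),round(d['score'],2)) for d in D[n]] for n in D})
a=cv2.resize(C['scene']['pixels'][150:270,270:390,::-1],(480,480),interpolation=cv2.INTER_CUBIC)
b=cv2.resize(C['wrist']['pixels'][100:,100:540,::-1],(320,218))
t=cv2.resize(C['top']['pixels'][140:270,250:410,::-1],(320,260))
cv2.imwrite('pics/pre.png',np.hstack([a,np.vstack([b,t,np.zeros((2,320,3),np.uint8)])]))
E
```

```text
[ 0.5111 -0.02    0.2512] [ 179.9616   -0.005  -162.3039]
guard {'scene': [([307.4, 207.1], 0.61), ([424.4, 259.4], 0.33)], 'top': [([332.6, 186.4], 0.94)], 'wrist': []}
pocket {'scene': [([346.8, 204.9], 0.81)], 'top': [([291.1, 201.9], 0.66)], 'wrist': []}
bar_guide {'scene': [], 'top': [([314.3, 195.6], 0.73)], 'wrist': [([334.9, 281.9], 0.62), ([338.8, 249.4], 0.45)]}
bar_collar {'scene': [([317.2, 225.0], 0.67)], 'top': [], 'wrist': []}
cassette {'scene': [([344.8, 310.7], 0.83), ([348.3, 211.4], 0.56)], 'top': [([292.1, 202.9], 0.74), ([312.9, 125.2], 0.71)], 'wrist': [([393.6, 272.9], 0.8), ([292.7, 362.5], 0.58)]}
cutter {'scene': [([330.2, 232.0], 0.76), ([325.4, 215.0], 0.64)], 'top': [([314.1, 200.2], 0.76), ([276.7, 261.6], 0.7)], 'wrist': [([338.4, 248.3], 0.73)]}
fork {'scene': [([313.6, 184.2], 0.86)], 'top': [], 'wrist': [([323.9, 290.3], 0.61)]}
```

View pics/pre.png

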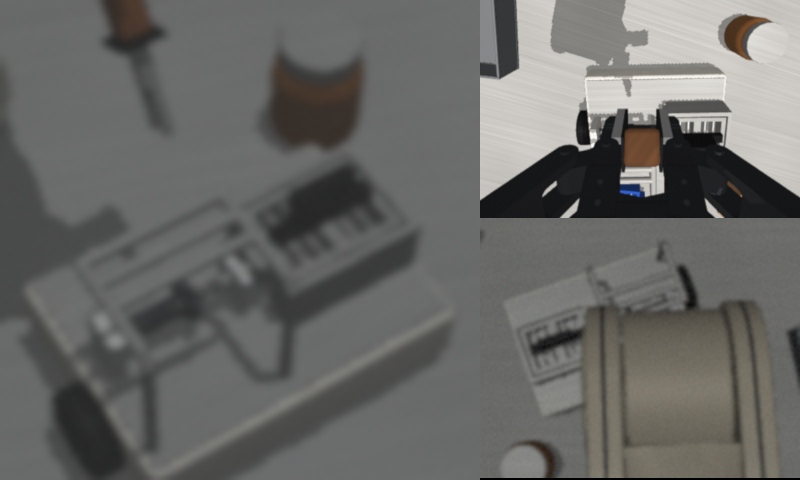

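The composite shows the leaning fork in the scene crop, flange at (135,42) and tines ending at (165,130), and the cutter lying square to the gripper in the wrist view. Next I fit the cutter's pose and the fork's lean.

```bash
cat > fit.py <<'E'
from h import *
from scipy.optimize import least_squares
np.set_printoptions(precision=4,suppress=True)
M={'guard':(-10,-46,157),'pocket':(0,58,100),'bar_guide':(0,-7,85),'bar_collar':(0,-34,85),'cassette':(0,58,67),'cutter':(0,0,0)}
def collect(cams,n):
    O=[]
    for _ in range(n):
        for k in cams:
            c=cap(k)
            for q in M:
                for d in spotter.tip_of(k,q)[:2]:
                    if d['score']>.4: O.append((k,q,c,d['uv'],d['score']))
    return O
def W(p,m):
    m=np.array(m)/1000; cs,sn=np.cos(p[2]),np.sin(p[2]); return np.array([p[0]+cs*m[0]-sn*m[1],p[1]+sn*m[0]+cs*m[1],m[2]])
def fit(O,p0=(.607,.034,.33),gy=True):
    def res(p):
        r=[]
        for k,q,c,uv,s in O:
            m=M[q] if q!='guard' else (-10,p[3],157)
            X=W(p,m); e=(proj(c,X)-uv)/c['K'][0,0]*np.linalg.norm(c['R']@X+c['t'])*1000
            r+=list(e*s)
        return r
    return least_squares(res,[*p0,-46],loss='soft_l1',f_scale=3,x_scale=[.01,.01,.05,10])
E
python3 - <<'E'
from fit import *
O=collect(('scene','top'),5)+collect(('wrist',),3)
for ks in (('scene',),('top',),('wrist',),('scene','top','wrist')):
    S=[o for o in O if o[0] in ks]; r=fit(S); print(ks,len(S),r.x[:2],np.degrees(r.x[2]),r.x[3],np.median(abs(r.fun)))
p=fit(O).x
for q in M: print(q,np.mean([proj(o[2],W(p,M[q]))-o[3] for o in O if o[1]==q and o[0]=='scene' and np.hypot(*(proj(o[2],W(p,M[q]))-o[3]))<15] or [[0,0]],0))
c=cap('wrist','wr'); g=cv2.GaussianBlur(cv2.cvtColor(c['pixels'],cv2.COLOR_RGB2GRAY),(3,3),0).astype(int)
for u in range(255,440,20):
    dv=np.diff(g[170:250,u]); i=np.argsort(-abs(dv))[:6]; print(u,sorted((int(k+170),int(dv[k])) for k in i))
for m in((-80,-110,0),(-80,110,0),(-80,-110,60),(-80,110,60)): print(m,proj(c,W(p,m)))
# fork
s=status.sense(); c=cap('scene'); G=s['eef_pos']+[0,0,.019]; a=np.radians(s['tcp_rot'][2]); d=np.array([np.cos(a),np.sin(a),0])
for t in (20,25,30,35,40):
    T=np.radians(t);u=d*np.sin(T)+[0,0,np.cos(T)]; print(t,'tip',proj(c,G-u*.106),'flange',proj(c,G-u*.0485))
print([ (x['uv'],x['score']) for _ in range(3) if cap('scene') for x in spotter.tip_of('scene','fork')[:1]])
E
```

```text
('scene',) 37 [0.6126 0.0323] 17.725248994285938 -45.58067587823485 3.7853296431621892
('top',) 31 [0.6092 0.0331] 17.750861127312543 -50.234962155670196 2.582090449914249
('wrist',) 11 [0.6113 0.0363] 20.5266665320276 38.699288746161514 1.2365519526294708
('scene', 'top', 'wrist') 79 [0.6103 0.0338] 18.01791186555245 -48.12456467560116 3.192167310896357
guard [ 1.0126 -0.7768]
pocket [-0.3688 -2.2821]
bar_guide [ 1.3861 -0.3933]
bar_collar [-2.9773 -2.8277]
cassette [-0.0479  2.1141]
cutter [-1.6066  3.2704]
255 [(182, 28), (189, -24), (204, 27), (205, 37), (206, 29), (209, -23)]
275 [(203, 12), (204, 31), (205, 39), (206, 25), (208, -11), (209, -24)]
295 [(205, 29), (206, 28), (208, -27), (209, -27), (211, 22), (248, -37)]
315 [(187, -19), (188, -27), (203, 32), (204, 36), (205, 24), (208, -25)]
335 [(187, -20), (188, -20), (202, 23), (203, 36), (204, 32), (208, -23)]
355 [(202, 32), (203, 38), (207, -25), (237, -27), (244, -30), (245, -26)]
375 [(186, -25), (202, 35), (203, 34), (207, -25), (237, -31), (238, -29)]
395 [(186, -27), (201, 27), (202, 36), (203, 29), (237, -37), (238, -38)]
415 [(186, -27), (201, 34), (202, 35), (236, -33), (237, -32), (238, -25)]
435 [(201, 32), (202, 31), (205, -27), (237, -28), (238, -44), (239, -39)]
(-80, -110, 0) [252.6875 190.4455]
(-80, 110, 0) [425.6337 189.5011]
(-80, -110, 60) [241.384  205.4351]
(-80, 110, 60) [442.3611 204.3554]
20 tip [304.1981 177.9704] flange [299.1207 156.5555]
25 tip [305.9829 179.4316] flange [299.9458 157.168 ]
30 tip [307.7137 180.6114] flange [300.737  157.6369]
35 tip [309.3779 181.4952] flange [301.4882 157.9572]
40 tip [310.9629 182.0694] flange [302.1936 158.1248]
[([311.2, 185.1], 0.56), ([313.1, 182.7], 0.63), ([311.4, 185.0], 0.86)]
```

Fitted lean is about 33° (kinematics and picture agree), cutter near (0.609, 0.0335) with yaw about 18.5°. I move to 40 mm short of the bar along the fork's axis and look.

jog_arm(
  fingers=[0, 0, 0, 0, 0],
  delta_pos=[
    [12, 4, -25],
    [12, 4, -25],
    [11.5, 3.5, -23.6],
    [0, 0, 0],
    [0, 0, 0],
  ],
  turn=[0.8, 0, 0, 0, 0],
  force=110,
)

```text
time: 15.7
eef_pos: [0.5467, -0.0093, 0.1786]
tcp_rot: [-180.0, 0.0, -161.5]
force: [0.5, -0.5, -0.9]
opening: 0.0187
grasp_force: 107.4
```

```bash
python3 - <<'E'
from h import *
s=status.sense(); print(s['eef_pos'],s['tcp_rot'],s['force'])
c=cap('scene'); print([(x['uv'],x['score']) for q in('fork','bar_collar','bar_guide') for x in spotter.tip_of('scene',q)[:2]])
I=np.mean([cap('scene')['pixels'].astype(float) for _ in range(4)],0)
a=cv2.resize(np.clip(I*1.7,0,255).astype(np.uint8)[165:255,280:400,::-1],(800,600),interpolation=cv2.INTER_CUBIC)
cv2.imwrite('pics/near.png',a)
E
```

```text
[ 0.54668746 -0.0093477   0.17856331] [-1.79988801e+02  3.48970609e-02 -1.61507080e+02] [ 0.50006821 -0.52508395 -0.92195286]
[([321.0, 213.0], 0.55), ([320.7, 226.2], 0.53), ([324.9, 216.6], 0.95), ([425.4, 172.8], 0.37)]
```

View pics/near.png

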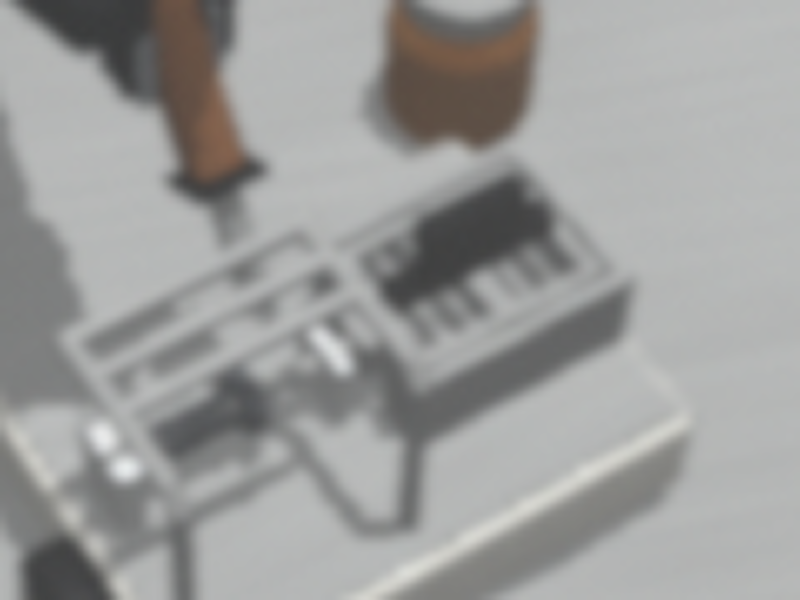

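```bash
python3 - <<'E'
from fit import *
s=status.sense(); c=cap('scene'); G=s['eef_pos']+[0,0,.019]; a=np.radians(s['tcp_rot'][2]); d=np.array([np.cos(a),np.sin(a),0])
cr=lambda X:((proj(c,X)-[280,165]+.5)*6.667).round()
T=np.radians(33);u=d*np.sin(T)+[0,0,np.cos(T)]
for nm,z in (('tip',.0),('flange bottom',.055),('handle bottom',.06)): print(nm,cr(G-u*(.106-z)),'after 40',cr(G-u*(.146-z)))
for p in ((.609,.0335,np.radians(18.5)),(.6103,.0338,np.radians(18))):
  for m in [(0,-34,85),(0,-38,98),(0,-7,85),(13,-34,85),(-10,4,157),(-10,-96,157),(24,-96,157),(-30,98,100),(80,110,60),(80,-110,60)]: print(m,cr(W(p,m)))
E
```

```text
tip [254. 312.] after 40 [286. 407.]
flange bottom [208. 175.] after 40 [242. 275.]
handle bottom [204. 162.] after 40 [238. 262.]
(0, -34, 85) [244. 394.]
(0, -38, 98) [234. 378.]
(0, -7, 85) [308. 361.]
(13, -34, 85) [263. 420.]
(-10, 4, 157) [322. 208.]
(-10, -96, 157) [ 67. 334.]
(24, -96, 157) [118. 407.]
(-30, 98, 100) [504. 160.]
(80, 110, 60) [694. 415.]
(80, -110, 60) [176. 698.]
(0, -34, 85) [245. 396.]
(0, -38, 98) [235. 381.]
(0, -7, 85) [309. 364.]
(13, -34, 85) [264. 422.]
(-10, 4, 157) [324. 211.]
(-10, -96, 157) [ 67. 335.]
(24, -96, 157) [117. 409.]
(-30, 98, 100) [508. 164.]
(80, 110, 60) [695. 421.]
(80, -110, 60) [174. 700.]
```

The near view shows the fork behind the front wire, flange at (217,176), collar disc at (245,395) and guide block at about (315,360). The projections agree to within about 3 mm, and the fork sits in the gap. I advance along the lean in small steps and watch the force.

jog_arm(
  fingers=[0, 0, 0, 0, 0, 0],
  delta_pos=[
    [5.2, 1.7, -8.4],
    [5.2, 1.7, -8.4],
    [4.2, 1.4, -6.7],
    [0, 0, 0],
    [3.1, 1, -5],
    [0, 0, 0],
  ],
  turn=[0, 0, 0, 0, 0, 0],
)

```text
time: 16.9
eef_pos: [0.5643, -0.0032, 0.1488]
tcp_rot: [180.0, -0.0, -161.5]
force: [0.5, -0.9, -0.5]
opening: 0.0187
grasp_force: 107.4
```

jog_arm(
  fingers=[0, 0],
  delta_pos=[
    [2.1, 0.7, -3.4],
    [0, 0, 0],
  ],
  turn=[0, 0],
)

```text
time: 17.15
eef_pos: [0.5664, -0.0025, 0.1455]
tcp_rot: [180.0, -0.0, -161.5]
force: [-0.2, -0.1, -1.2]
opening: 0.0191
grasp_force: 107.4
```

jog_arm(
  fingers=[0, 0, 0, 0],
  delta_pos=[
    [2, -5.7, 0],
    [1, -2.8, 0],
    [0, 0, 0],
    [0, 0, 0],
  ],
  turn=[0, 0, 0, 0],
)

```text
time: 17.65
eef_pos: [0.5694, -0.011, 0.1458]
tcp_rot: [180.0, -0.0, -161.5]
force: [-1.4, 1.5, -0.2]
opening: 0.0186
grasp_force: 107.8
```

jog_arm(
  fingers=[0, 0, 0],
  delta_pos=[
    [1, -2.8, 0],
    [1, -2.8, 0],
    [0, 0, 0],
  ],
  turn=[0, 0, 0],
)

```text
time: 18.02
eef_pos: [0.571, -0.0153, 0.1456]
tcp_rot: [179.9, -0.0, -161.4]
force: [-3.9, 4.4, 0.5]
opening: 0.0185
grasp_force: 108.0
```

jog_arm(
  fingers=[0, 0, 0],
  delta_pos=[
    [1, -2.8, 0],
    [1, -2.8, 0],
    [0, 0, 0],
  ],
  turn=[0, 0, 0],
)

```text
time: 18.4
eef_pos: [0.5729, -0.0207, 0.1456]
tcp_rot: [179.9, -0.0, -161.4]
force: [-4.1, 5.0, 0.4]
opening: 0.0185
grasp_force: 108.1
```

jog_arm(
  fingers=[0, 0, 0, 0, 0, 0],
  delta_pos=[
    [1, -2.8, 0],
    [0.7, -1.9, 0],
    [0, 0, 0],
    [0, 0, 0],
    [0, 0, 0],
    [0, 0, 0],
  ],
  turn=[0, 0, 0, 0, 0, 0],
)

```text
time: 19.15
eef_pos: [0.5745, -0.0251, 0.1455]
tcp_rot: [179.9, -0.1, -161.4]
force: [-4.6, 5.3, 0.9]
opening: 0.0186
grasp_force: 108.1
```

```bash
python3 - <<'E'
from h import *
I=np.mean([cap('scene')['pixels'].astype(float) for _ in range(4)],0)
a=cv2.resize(np.clip(I*1.7,0,255).astype(np.uint8)[165:255,280:400,::-1],(800,600),interpolation=cv2.INTER_CUBIC)
cv2.imwrite('pics/push.png',a)
b=cv2.imread('pics/near.png'); d=cv2.absdiff(a,b).max(2)
r=d[150:340,340:640]; print('pocket diff mean',r.mean(), np.percentile(r,95))
print([(q,x['uv'],round(x['score'],2)) for q in('bar_collar','cassette') for x in spotter.tip_of('scene',q)[:2]])
E
```

```text
pocket diff mean 22.329508771929824 73.0
[('bar_collar', [310.1, 229.6], 0.59), ('cassette', [347.8, 205.8], 0.76), ('cassette', [345.6, 311.5], 0.61)]
```

The pocket area changed a lot and the cassette moved up from row 211 to 206: it has popped. I hold briefly, back off so the bar goes home, and withdraw along the lean.

jog_arm(
  fingers=[0, 0, 0, 0, 0, 0, 0, 0, 0, 0],
  delta_pos=[
    [0, 0, 0],
    [-2, 5.7, 0],
    [-2, 5.7, 0],
    [-2, 5.7, 0],
    [-1.5, 4.2, 0],
    [0, 0, 0],
    [-5.2, -1.7, 8.4],
    [-10.4, -3.4, 16.8],
    [-10.4, -3.4, 16.8],
    [-10.4, -3.4, 16.8],
  ],
  turn=[0, 0, 0, 0, 0, 0, 0, 0, 0, 0],
)

```text
time: 20.7
eef_pos: [0.531, -0.0183, 0.2059]
tcp_rot: [-180.0, 0.1, -161.5]
force: [0.5, 0.9, -0.9]
opening: 0.0187
grasp_force: 107.9
```

```bash
python3 - <<'E'
from h import *
s=status.sense(); print(s['eef_pos'],s['tcp_rot'],s['force'],s['opening'])
I=np.mean([cap('scene')['pixels'].astype(float) for _ in range(4)],0)
a=cv2.resize(np.clip(I*1.7,0,255).astype(np.uint8)[145:255,270:400,::-1],(709,600),interpolation=cv2.INTER_CUBIC)
cv2.imwrite('pics/after.png',a)
print([(q,x['uv'],round(x['score'],2)) for q in('bar_collar','cassette') for x in spotter.tip_of('scene',q)[:2]])
E
```

```text
[ 0.53097691 -0.01832591  0.20585013] [-1.79983792e+02  6.26422369e-02 -1.61540864e+02] [ 0.48407297  0.90770707 -0.86960151] 0.018741902397000493
[('bar_collar', [318.4, 227.9], 0.54), ('cassette', [347.9, 205.8], 0.92), ('cassette', [344.6, 311.0], 0.79)]
```

View pics/after.png

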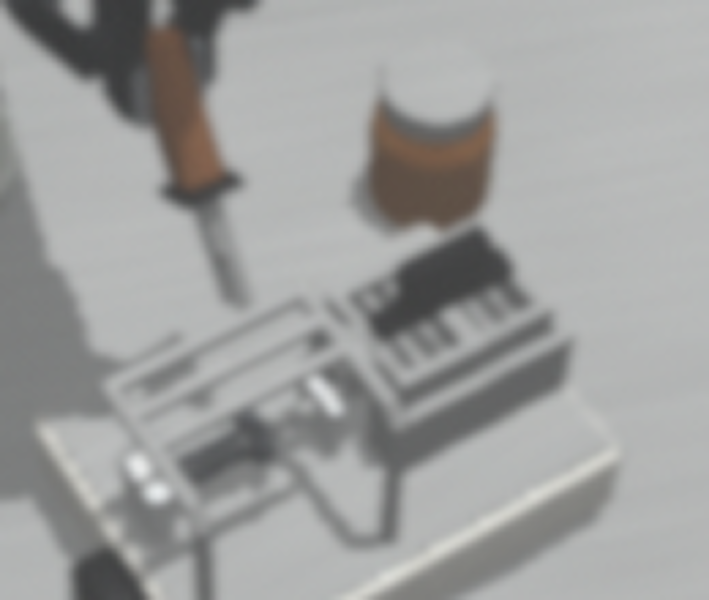

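The crop shows the cassette raised in its pocket at (445,290), the bar back home with its collar at (262,440), and the fork free at (220,240). I carry the fork back above the rack.

jog_arm(
  fingers=[0, 0, 0, 0, 0, 0, 0, 0, 0, 0, 0],
  delta_pos=[
    [-5, -2, 45],
    [-13.5, 48.3, 0],
    [-13.5, 48.3, 0],
    [-13.5, 48.3, 0],
    [-13.5, 48.3, 0],
    [-13.5, 48.3, 0],
    [-13.5, 48.3, 0],
    [-13.5, 48.3, 0],
    [-13.5, 48.3, 0],
    [0, 0, 0],
    [0, 0, 0],
  ],
  turn=[0, -4.5, -4.5, -4.5, -4.5, -4.5, -4.5, -4.5, -4.5, 0, 0],
)

```text
time: 22.38
eef_pos: [0.4184, 0.3663, 0.2487]
tcp_rot: [-179.9, -0.0, 162.5]
force: [0.3, -0.3, -2.1]
opening: 0.019
grasp_force: 108.0
```

```bash
python3 - <<'E'
from h import *
s=status.sense(); print(s['eef_pos'],s['tcp_rot'])
G=s['eef_pos']+[0,0,.019]; a=np.radians(162.5); d=np.array([np.cos(a),np.sin(a),0])
c=cap('scene'); x=spotter.tip_of('scene','fork')[:2]; print([(e['uv'],e['score']) for e in x])
for t in(25,29,33,37):
    T=np.radians(t);u=d*np.sin(T)+[0,0,np.cos(T)]; print(t,proj(c,G-u*.106),proj(c,G-u*.0485))
I=np.mean([cap('scene')['pixels'].astype(float) for _ in range(3)],0)
cv2.imwrite('pics/back.png',cv2.resize(np.clip(I*1.7,0,255).astype(np.uint8)[90:200,370:490,::-1],(600,550),interpolation=cv2.INTER_CUBIC))
E
```

```text
[0.41843512 0.36633967 0.24865992] [-1.79915097e+02 -1.47019242e-02  1.62535947e+02]
[([442.3, 132.9], 0.96)]
25 [436.6665869  128.20339042] [440.6858892  105.76891109]
29 [437.21657628 129.02325199] [440.95573754 106.08574291]
33 [437.8067873  129.65141893] [441.24302833 106.30766442]
37 [438.43547798 130.08132033] [441.54659865 106.43276286]
```

jog_arm(
  fingers=[0, 0, 0, 0, 0],
  delta_pos=[
    [0, 0, -40],
    [0, 0, -40],
    [0, 0, -8],
    [0, 0, -8],
    [0, 0, 0],
  ],
  turn=[0, 0, 0, 0, 0],
)

```text
time: 23.25
eef_pos: [0.4186, 0.3671, 0.1544]
tcp_rot: [179.9, 0.0, 162.5]
force: [-0.8, 0.5, -1.8]
opening: 0.0188
grasp_force: 108.0
```

jog_arm(
  fingers=[0, 0, 0, 0],
  delta_pos=[
    [0, 0, -8],
    [0, 0, -8],
    [0, 0, -8],
    [0, 0, 0],
  ],
  turn=[0, 0, 0, 0],
)

```text
time: 23.75
eef_pos: [0.4178, 0.3665, 0.1287]
tcp_rot: [-179.9, -0.0, 162.5]
force: [-0.8, -0.5, -0.7]
opening: 0.0188
grasp_force: 108.0
```

The fork is in the slot without contact. I loosen the grip and lever it upright against the slot's other end.

jog_arm(
  fingers=[0, 0, 0, 0, 0, 0, 0, 0, 0, 0, 0],
  delta_pos=[
    [0, 0, 0],
    [9, -2.8, 0],
    [9, -2.8, 0],
    [9, -2.8, 0],
    [5.4, -1.7, 2.5],
    [5.7, -1.8, 2.5],
    [5.9, -1.9, 2.5],
    [6.2, -2, 2],
    [6.4, -2, 1.5],
    [6.5, -2, 1],
    [0, 0, 0],
  ],
  turn=[0, 0, 0, 0, 0, 0, 0, 0, 0, 0, 0],
  force=22,
)

```text
time: 25.12
eef_pos: [0.4799, 0.3472, 0.1407]
tcp_rot: [-179.9, -0.2, 162.5]
force: [-6.6, 1.8, -1.8]
opening: 0.0182
grasp_force: 110.5
```

```bash
python3 - <<'E'
from h import *
s=status.sense(); print(s['eef_pos'],s['force'],s['opening'])
G=s['eef_pos']+[0,0,.019]; a=np.radians(162.5); d=np.array([np.cos(a),np.sin(a),0])
c=cap('scene')
for t in(-10,0,10,20):
    T=np.radians(t);u=d*np.sin(T)+[0,0,np.cos(T)]; print(t,(proj(c,G-u*.106)-[370,90])*5,(proj(c,G-u*.0485)-[370,90])*5)
for m in 'scene','wrist':
    c=cap(m); print(m,[(np.round(e['uv'],1),round(e['score'],2)) for e in spotter.tip_of(m,'fork')[:2]])
I=np.mean([cap('scene')['pixels'].astype(float) for _ in range(3)],0)
cv2.imwrite('pics/up.png',cv2.resize(np.clip(I*1.7,0,255).astype(np.uint8)[90:200,370:490,::-1],(600,550),interpolation=cv2.INTER_CUBIC))
E
```

```text
[0.47987263 0.34720525 0.14066996] [-6.58216305  1.81402179 -1.7660833 ] 0.018233416220607673
-10 [284.94018555 348.12290725] [309.34387537 289.31767249]
0 [286.91695008 374.80526982] [310.38655893 301.81873347]
10 [290.2059042  398.04778062] [312.06981642 312.47360943]
20 [294.77036673 417.172785  ] [314.35728454 320.96055083]
scene [(array([430.5, 165.3]), 0.57)]
wrist [(array([325.1, 206.3]), 0.84)]
```

View pics/up.png

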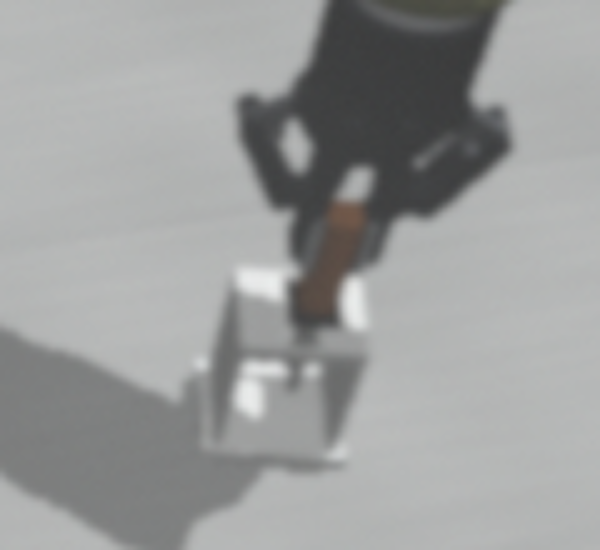

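Picture ten shows the fork standing in the slot, flange just above the shelf at (312,322) and roughly upright. I centre it, lower until the flange lands, then let go.

jog_arm(
  fingers=[0, 0, 0, 0, 0, 0],
  delta_pos=[
    [-9, 3, 0],
    [-9, 3, 0],
    [0, 0, -8],
    [0, 0, -6],
    [0, 0, -2],
    [0, 0, 0],
  ],
  turn=[0, 0, 0, 0, 0, 0],
  force=20,
)

```text
time: 26.28
eef_pos: [0.4635, 0.3528, 0.1253]
tcp_rot: [-180.0, -0.0, 162.5]
force: [0.6, 0.3, -0.8]
opening: 0.0188
grasp_force: 110.8
```

jog_arm(
  fingers=[0, 0, 0],
  delta_pos=[
    [0, 0, -2],
    [0, 0, -1],
    [0, 0, 0],
  ],
  turn=[0, 0, 0],
)

```text
time: 26.65
eef_pos: [0.4633, 0.353, 0.1225]
tcp_rot: [180.0, -0.0, 162.5]
force: [-0.2, -0.0, -0.6]
opening: 0.0188
grasp_force: 110.8
```

jog_arm(
  fingers=[0, 0, 0],
  delta_pos=[
    [0, 0, -1.5],
    [0, 0, -1.5],
    [0, 0, 0],
  ],
  turn=[0, 0, 0],
)

```text
time: 27.02
eef_pos: [0.4636, 0.3532, 0.1217]
tcp_rot: [179.9, 0.0, 162.5]
force: [-5.7, -4.4, 16.9]
opening: 0.0183
grasp_force: 113.7
```

jog_arm(
  fingers=[0, 0, 0],
  delta_pos=[
    [0, 0, -1.5],
    [0, 0, -1.5],
    [0, 0, 0],
  ],
  turn=[0, 0, 0],
)

```text
time: 27.4
eef_pos: [0.4638, 0.3532, 0.1216]
tcp_rot: [179.9, 0.0, 162.5]
force: [-15.9, -12.4, 42.9]
opening: 0.0191
grasp_force: 117.0
```

jog_arm(
  fingers=[0, 0.35, 0.5, 0.7, 1, 1],
  delta_pos=[
    [0, 0, 3],
    [0, 0, 0],
    [0, 0, 0],
    [0, 0, 0],
    [0, 0, 0],
    [0, 0, 0],
  ],
  turn=[0, 0, 0, 0, 0, 0],
)

```text
time: 28.15
eef_pos: [0.4633, 0.353, 0.1194]
tcp_rot: [-180.0, -0.0, 162.5]
force: [0.7, 0.3, 0.1]
opening: 0.0855
grasp_force: 0.0
```

jog_arm(
  fingers=[1, 1, 1, 1],
  delta_pos=[
    [0, 0, 30],
    [0, 0, 45],
    [-8, 8, 0],
    [0, 0, 0],
  ],
  turn=[0, 0, 0, 0],
)

```text
time: 28.65
eef_pos: [0.4543, 0.3618, 0.194]
tcp_rot: [-180.0, -0.0, 162.6]
force: [-0.1, -0.2, -0.8]
opening: 0.0852
grasp_force: 0.0
```

```bash
python3 - <<'E'
from h import *
np.set_printoptions(precision=4,suppress=True)
s=status.sense(); print(s['eef_pos'],s['tcp_rot'],s['force'],s['opening'])
c=cap('wrist')
i=c['pixels'].astype(int); m=(i[:,:,0]-i[:,:,2]>25)
n,l,st,ce=cv2.connectedComponentsWithStats(m.astype(np.uint8))
for k in range(1,n):
    if st[k,4]>150: print(st[k],ce[k])
for t in spotter.trace('wrist','fork')[:1]:
    ys,xs=np.nonzero(t['region']); print('fork',t['score'],xs.min(),xs.max(),ys.min(),ys.max())
    for r in range(ys.min(),ys.max()+1,5): w=xs[ys==r]; print(r,w.min(),w.max(),i[r,int(w.mean())])
a=np.radians(162.5); d=np.array([np.cos(a),np.sin(a),0]); S=np.array([.4635,.353,0])
for z in(.088,.093,.159): print(z,proj(c,S-[0,0,-z]),proj(c,S+.01*d+[0,0,z]),proj(c,S-.01*d+[0,0,z]))
E
```

```text
[0.4543 0.3618 0.194 ] [-179.9968   -0.0427  162.609 ] [-0.0603 -0.1868 -0.8414] 0.085218925160074
[  62  197   89   74 3005] [116.7661 225.3957]
[ 299  207   31   60 1709] [314.4734 237.797 ]
fork 0.8 298 334 185 267
185 315 319 [172 171 172]
190 314 320 [74 72 70]
195 314 319 [125 123 120]
200 299 330 [36 35 35]
205 298 332 [22 22 22]
210 298 333 [60 40 27]
215 299 333 [60 39 27]
220 299 333 [59 39 26]
225 299 333 [60 39 26]
230 300 333 [60 40 25]
235 299 329 [60 39 25]
240 299 330 [84 55 37]
245 298 331 [103  68  44]
250 298 331 [104  68  45]
255 299 330 [100  66  44]
260 299 330 [99 65 43]
265 300 328 [94 60 40]
0.088 [316.2374 214.9561] [316.1836 203.423 ] [316.29  226.223]
0.093 [316.1198 217.0929] [316.0636 205.3722] [316.1747 228.5382]
0.159 [314.0363 254.9455] [313.9287 240.0417] [314.1405 269.3894]
```

The wrist numbers show the handle's top face on rows 238–267, against 240–269 predicted for an upright fork: it hangs properly. Next I turn and go above the cassette.

jog_arm(
  fingers=[1, 1, 1, 1, 1, 1, 1, 1, 1],
  delta_pos=[
    [0, 0, 40],
    [22.5, -45.5, 5],
    [22.5, -45.5, 0],
    [22.5, -45.5, 0],
    [22.5, -45.5, 0],
    [22.5, -45.5, 0],
    [22.5, -45.5, 0],
    [0, 0, 0],
    [0, 0, 0],
  ],
  turn=[0, -9, -9, -9, -9, -9, -9, 0, 0],
)

```text
time: 29.88
eef_pos: [0.5899, 0.0883, 0.2386]
tcp_rot: [-179.9, -0.0, 108.6]
force: [-0.1, 1.1, 0.4]
opening: 0.0853
grasp_force: 0.0
```

```bash
python3 - <<'E'
from fit import *
s=status.sense(); print(s['eef_pos'],s['tcp_rot'],s['force'])
C={k:cap(k) for k in('wrist','scene','top')}; c=C['wrist']
for q in('cassette','pocket'): print(q,[(np.round(e['uv'],1),round(e['score'],2)) for e in spotter.tip_of('wrist',q)[:2]])
p=(.609,.0335,np.radians(18.5))
print('pred cass',proj(c,W(p,(0,58,84))),'rib top',[proj(c,W(p,m)) for m in((0,58,152),(-6,36,152),(6,36,152),(6,80,152),(-6,80,152))])
g=cv2.cvtColor(c['pixels'],cv2.COLOR_RGB2GRAY)
m=(g<45).astype(np.uint8)
n,l,st,ce=cv2.connectedComponentsWithStats(m)
for k in range(1,n):
    if st[k,4]>100:
        cn=np.argwhere(l==k)[:,::-1].astype(np.float32); print(st[k],ce[k],cv2.minAreaRect(cn))
E
```

```text
[0.5899 0.0883 0.2386] [-179.9131   -0.0162  108.5607] [-0.0571  1.0683  0.3848]
cassette [(array([469.7, 261.7]), 0.9), (array([324.9, 178.8]), 0.81)]
pocket []
pred cass [324.4872 185.3662] rib top [array([324.8204, 208.7384]), array([317.0034, 235.5054]), array([332.466 , 235.5307]), array([333.091, 180.418]), array([316.7326, 180.3969])]
[318 164  16  70 928] [325.4871 200.4084] ((325.5, 198.5), (69.0, 15.0), 90.0)
[   21   230   604   170 35274] [329.8271 356.1636] ((322.5, 314.5), (603.0, 169.0), -0.0)
[315 267  22   9 118] [325.5593 271.7966] ((325.5, 271.0), (8.0, 21.0), 90.0)
[341 314   9  16 135] [345.2074 321.2074] ((345.0, 321.5), (15.0, 8.0), 90.0)
```

The rib lies upright in the wrist view at column 325.5, rows 164–234. That is within 1.5 px of the prediction, so I go straight down, pinch and lift.

jog_arm(
  fingers=[1, 1, 1, 1, 0, 0, 0, 0, 0, 0],
  delta_pos=[
    [0, 0, -45],
    [0, 0, -45],
    [0, 0, -24],
    [0, 0, 0],
    [0, 0, 0],
    [0, 0, 0],
    [0, 0, 0],
    [0, 0, 0],
    [0, 0, 0],
    [0, 0, 0],
  ],
  turn=[0, 0, 0, 0, 0, 0, 0, 0, 0, 0],
  force=60,
)

```text
time: 31.38
eef_pos: [0.5906, 0.0881, 0.1259]
tcp_rot: [180.0, 0.0, 108.5]
force: [0.7, 0.3, 2.3]
opening: 0.0112
grasp_force: 63.6
```

jog_arm(
  fingers=[0, 0, 0, 0, 0, 0],
  delta_pos=[
    [0, 0, 10],
    [0, 0, 20],
    [0, 0, 40],
    [0, 0, 40],
    [0, 0, 20],
    [0, 0, 0],
  ],
  turn=[0, 0, 0, 0, 0, 0],
)

```text
time: 32.12
eef_pos: [0.5907, 0.0879, 0.257]
tcp_rot: [179.9, 0.0, 108.5]
force: [-0.3, -0.5, -3.2]
opening: 0.0104
grasp_force: 63.0
```

```bash
python3 - <<'E'
from fit import *
s=status.sense(); print(s['eef_pos'],s['tcp_rot'],s['force'],s['opening'])
for _ in range(3):
  C={k:cap(k) for k in('scene','top')}
  D={k:[(np.round(e['uv'],1),round(e['score'],2)) for e in spotter.tip_of(k,'cassette')[:2]] for k in C}; print(D)
  D={k:spotter.tip_of(k,'tub_in')[:1] for k in C}
  if all(D.values()): print('tub_in',tri([(C[k],D[k][0]['uv']) for k in C]),[onz(C[k],D[k][0]['uv'],.004) for k in C])
t=spotter.trace('top','tub')[0]; ys,xs=np.nonzero(t['region']); r=cv2.minAreaRect(np.c_[xs,ys].astype(np.float32)); print(r, onz(C['top'],r[0],.03))
E
```

```text
[0.5907 0.0879 0.257 ] [179.8794   0.0013 108.4979] [-0.307  -0.4715 -3.1794] 0.010415635433412227
{'scene': [(array([353.2, 172.6]), 0.82), (array([344.1, 313.3]), 0.65)], 'top': [(array([313.6, 125.4]), 0.89)]}
tub_in [ 0.5399 -0.3199  0.0054] [array([ 0.5367, -0.3273,  0.004 ]), array([ 0.5404, -0.3132,  0.004 ])]
{'scene': [(array([344.8, 309.7]), 0.85)], 'top': [(array([312.8, 124.7]), 0.71)]}
tub_in [ 0.5266 -0.3178 -0.0026] [array([ 0.5315, -0.3155,  0.004 ]), array([ 0.5264, -0.3165,  0.004 ])]
{'scene': [(array([352.2, 169.2]), 0.71), (array([190.5, 237. ]), 0.71)], 'top': [(array([312.2, 123.3]), 0.59)]}
tub_in [ 0.5354 -0.315   0.0065] [array([ 0.5334, -0.3163,  0.004 ]), array([ 0.5355, -0.3151,  0.004 ])]
((445.7555847167969, 223.94100952148438), (76.07746887207031, 71.50533294677734), 77.00537872314453) [ 0.5329 -0.3156  0.03  ]
```

The cassette is held (−3 N on the wrist, opening 10–11 mm). The tub's centre is about (0.534, −0.316), so I carry it there.

jog_arm(
  fingers=[0, 0, 0, 0, 0, 0, 0, 0, 0, 0, 0, 0],
  delta_pos=[
    [-4, -25, 0],
    [-7, -45, 0],
    [-7, -47, 0],
    [-7, -47, 0],
    [-7, -47, 0],
    [-7, -47, 0],
    [-7, -47, 0],
    [-6, -47, 0],
    [-4, -35, 0],
    [-1, -17, 0],
    [0, 0, 0],
    [0, 0, 0],
  ],
  turn=[-2, -3, 0, 0, 0, 0, 0, 0, 0, 0, 0, 0],
)

```text
time: 34.58
eef_pos: [0.5339, -0.3143, 0.2554]
tcp_rot: [180.0, -0.1, 103.6]
force: [0.2, 0.2, -2.4]
opening: 0.0108
grasp_force: 62.9
```

```bash
python3 - <<'E'
from fit import *
s=status.sense(); print(s['eef_pos'],s['tcp_rot'],s['force'],s['opening'])
c=cap('wrist')
for q in('tub','tub_in','cassette'): print(q,[(np.round(e['uv'],1),round(e['score'],2),onz(c,e['uv'],.004)) for e in spotter.tip_of('wrist',q)[:2]])
t=spotter.trace('wrist','tub')[0]; ys,xs=np.nonzero(t['region']); r=cv2.minAreaRect(np.c_[xs,ys].astype(np.float32)); print(r,[onz(c,q,.06) for q in cv2.boxPoints(r)])
E
```

```text
[ 0.5339 -0.3143  0.2554] [179.9803  -0.0532 103.614 ] [ 0.224   0.2069 -2.3944] 0.010802307642804503
tub [(array([322.4, 164.3]), 0.69, array([ 0.5327, -0.3135,  0.004 ]))]
tub_in [(array([322.6, 167.4]), 0.84, array([ 0.5339, -0.3172,  0.004 ]))]
cassette [(array([322.7, 227.3]), 0.65, array([ 0.5529, -0.3954,  0.004 ]))]
((322.7650451660156, 169.95416259765625), (187.4188995361328, 154.98622131347656), 2.9108378887176514) [array([ 0.4427, -0.4178,  0.06  ]), array([ 0.4261, -0.2489,  0.06  ]), array([ 0.6093, -0.2138,  0.06  ]), array([ 0.6564, -0.3786,  0.06  ])]
```

jog_arm(
  fingers=[0, 0, 0, 0, 0, 0, 0, 0],
  delta_pos=[
    [0, 0, -35],
    [0, 0, -45],
    [0, 0, -45],
    [0, 0, -40],
    [0, 0, -20],
    [0, 0, -8],
    [0, 0, 0],
    [0, 0, 0],
  ],
  turn=[0, 0, 0, 0, 0, 0, 0, 0],
)

```text
time: 35.83
eef_pos: [0.5341, -0.3164, 0.064]
tcp_rot: [179.9, 0.1, 103.5]
force: [0.5, 0.3, -2.2]
opening: 0.0108
grasp_force: 62.7
```

jog_arm(
  fingers=[0, 0, 0, 0, 0, 0],
  delta_pos=[
    [0, 0, -4],
    [0, 0, -3],
    [0, 0, -2],
    [0, 0, -2],
    [0, 0, 0],
    [0, 0, 0],
  ],
  turn=[0, 0, 0, 0, 0, 0],
)

```text
time: 36.58
eef_pos: [0.5333, -0.316, 0.0516]
tcp_rot: [180.0, 0.0, 103.5]
force: [0.0, -0.6, -2.3]
opening: 0.0109
grasp_force: 62.9
```

jog_arm(
  fingers=[0, 0, 0, 0, 0],
  delta_pos=[
    [0, 0, -1.5],
    [0, 0, -1.5],
    [0, 0, -1],
    [0, 0, 0],
    [0, 0, 0],
  ],
  turn=[0, 0, 0, 0, 0],
)

```text
time: 37.2
eef_pos: [0.5333, -0.316, 0.0476]
tcp_rot: [180.0, 0.0, 103.5]
force: [-0.3, -0.3, -3.1]
opening: 0.0111
grasp_force: 62.9
```

jog_arm(
  fingers=[0, 0, 0],
  delta_pos=[
    [0, 0, -1],
    [0, 0, 0],
    [0, 0, 0],
  ],
  turn=[0, 0, 0],
)

```text
time: 37.58
eef_pos: [0.5333, -0.316, 0.0465]
tcp_rot: [180.0, 0.0, 103.5]
force: [-0.4, 0.4, -2.0]
opening: 0.0108
grasp_force: 62.9
```

jog_arm(
  fingers=[0, 0, 0],
  delta_pos=[
    [0, 0, -1],
    [0, 0, 0],
    [0, 0, 0],
  ],
  turn=[0, 0, 0],
)

```text
time: 37.95
eef_pos: [0.5335, -0.316, 0.0459]
tcp_rot: [180.0, 0.0, 103.5]
force: [-1.2, 1.4, 4.2]
opening: 0.011
grasp_force: 63.8
```

jog_arm(
  fingers=[0, 0, 0],
  delta_pos=[
    [0, 0, -1],
    [0, 0, 0],
    [0, 0, 0],
  ],
  turn=[0, 0, 0],
)

```text
time: 38.33
eef_pos: [0.5337, -0.316, 0.0458]
tcp_rot: [179.9, -0.0, 103.5]
force: [-3.3, 4.4, 13.5]
opening: 0.011
grasp_force: 65.1
```

The cassette is on the floor at TCP z 0.046. I release the preload, open and withdraw.

jog_arm(
  fingers=[0, 0.3, 0.5, 0.6, 0.6, 0.6],
  delta_pos=[
    [0, 0, 1],
    [0, 0, 0],
    [0, 0, 0],
    [0, 0, 0],
    [0, 0, 0],
    [0, 0, 0],
  ],
  turn=[0, 0, 0, 0, 0, 0],
)

```text
time: 39.08
eef_pos: [0.5333, -0.316, 0.0455]
tcp_rot: [-180.0, -0.0, 103.5]
force: [-0.4, 0.1, -0.5]
opening: 0.0512
grasp_force: 0.0
```

jog_arm(
  fingers=[0.6, 0.6, 0.6, 0.6, 0.6, 0.6],
  delta_pos=[
    [0, 0, 20],
    [0, 0, 40],
    [0, 0, 50],
    [0, 0, 50],
    [0, 0, 0],
    [0, 0, 0],
  ],
  turn=[0, 0, 0, 0, 0, 0],
)

```text
time: 39.83
eef_pos: [0.5333, -0.3159, 0.2062]
tcp_rot: [179.9, 0.0, 103.5]
force: [0.1, 0.6, -0.2]
opening: 0.0512
grasp_force: 0.0
```

```bash
python3 - <<'E'
from fit import *
s=status.sense(); print(s['eef_pos'],s['force'],s['opening'])
C={k:cap(k) for k in('scene','top','wrist')}
for q in('cassette','fork','rack_slot','bar_collar','bowl','jar','carton'): print(q,{k:[(np.round(e['uv'],1).tolist(),round(e['score'],2)) for e in spotter.tip_of(k,q)[:2]] for k in C})
c=C['wrist']; print('expected cassette',proj(c,[.5335,-.316,.0045]),'rib',[proj(c,[.5335,-.316,z]) for z in(.0725,)])
g=cv2.cvtColor(c['pixels'],cv2.COLOR_RGB2GRAY); n,l,st,ce=cv2.connectedComponentsWithStats((g[:300]<40).astype(np.uint8))
for k in range(1,n):
    if 100<st[k,4]<5000: print(st[k],cv2.minAreaRect(np.argwhere(l==k)[:,::-1].astype(np.float32)))
E
```

```text
[ 0.5333 -0.3159  0.2062] [ 0.143   0.6387 -0.2349] 0.05124978297377744
cassette {'scene': [([342.8, 310.4], 0.92), ([191.5, 234.8], 0.65)], 'top': [([311.4, 127.2], 0.74), ([441.2, 224.9], 0.58)], 'wrist': [([323.8, 173.7], 0.62)]}
fork {'scene': [([428.9, 164.3], 0.59)], 'top': [([370.2, 278.0], 0.59), ([187.2, 251.7], 0.46)], 'wrist': []}
rack_slot {'scene': [([429.2, 151.7], 0.56)], 'top': [([181.3, 255.5], 0.85), ([314.4, 194.5], 0.53)], 'wrist': []}
bar_collar {'scene': [([320.4, 227.2], 0.43)], 'top': [([274.1, 261.2], 0.61), ([324.8, 190.4], 0.53)], 'wrist': []}
bowl {'scene': [([253.5, 187.5], 0.87), ([330.0, 231.9], 0.38)], 'top': [([368.3, 276.9], 0.69)], 'wrist': []}
jar {'scene': [([347.2, 180.4], 0.84)], 'top': [([274.7, 262.6], 0.79)], 'wrist': []}
carton {'scene': [([423.3, 262.0], 0.56)], 'top': [([233.9, 153.8], 0.68)], 'wrist': []}
expected cassette [324.0556 174.9919] rib [array([324.2783, 192.4141])]
[318 160  12  55 361] ((323.5, 187.0), (54.0, 11.0), 90.0)
[250 253  20  47 601] ((259.5, 276.0), (46.0, 19.0), 90.0)
[376 253  20  47 591] ((385.5, 276.0), (46.0, 19.0), 90.0)
[217 264  31  36 371] ((237.57322692871094, 285.15142822265625), (19.238605499267578, 45.71692657470703), 33.231712341308594)
[398 264  31  36 377] ((407.3244323730469, 285.0227355957031), (45.55829620361328, 20.39136505126953), 58.172550201416016)
```

The cassette stands upright where expected, the fork is at its original pixels, the bar is home and the bystanders haven't moved. I hand the job in.

```bash
python3 -c "
from bench import ctrl
print(ctrl.sign_off())"
```

```text
the job is handed in; nothing more can be done
None
```

I handed the job in at about 40 s. By the last camera check the cassette stands in the wash tub, the fork hangs upright in its rack, the bar is home, and the bowl, jar and carton are unmoved; the hand-in returned no verdict.

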